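# Blow the joint clean, then wedge the gate strap up for tacking

## Task

Get the gate strap in the welding jig ready for tacking: first give the joint a blast of air by twisting the red spring-return knob clockwise to its stop and letting it go so that it springs back. Then slide the steel wedge, thin end first, along its guide channel under the strap until the strap has just lifted off the rail and stands about 3 mm clear of it, and finish still gripping the wedge there, flat on the jig, so that the welder can tack; only the wedge carries the strap, and the magnet, the tin and the bolt stay where they are.

Things in the scene. Friction and masses are not known exactly. Their poses are not given: they have to be found in the camera images.
- jig: the welding jig, fixed: a blue base plate 160 (x) x 320 (y) x 12 mm. Origin at the centre of its underside; +x away from the robot (yaw up to 0.25 rad), +y to its left. In its axes: hinge clevis at x 25, y 120 mm, 45 mm high; gate rail (brown bar 30 mm wide, 14 mm high, x -36 to 82 mm) at y -65 mm; air valve block (44 x 44 mm, top 50 mm above the bench) at x -20, y -130 mm
- channel (a point): mouth of the wedge's guide channel, on the base plate's top (12 mm above the bench), right below the strap's near edge; axes as the jig's: the wedge goes in along +x, centred on y = 0. Two strips 7 mm high, 34 mm apart, guide it from x = 2 to 72 mm; their flared ends reach back to x = -13 mm
- strap: the gate strap, a brown flat bar 40 mm wide, 8 mm thick, with three holes, about 0.5 kg. Origin on its hinge pin, 30 mm above the bench; it runs 210 mm along its own -y. At rest it lies level on the rail, its underside 14 mm above the base plate; it falls back when not carried. The channel crosses it 115 mm from the pin, the rail 185 mm from the pin
- strap_lift (a joint): angle of the strap about its pin: 0 resting on the rail, positive as its end rises (rad). The gap over the middle of the rail is 185 mm times this value, so 3 mm is 0.016
- strap_end (a point): point on the strap's underside over the middle of the rail; its height above rail_top is the gap
- rail_top (a point): middle of the rail's top face under the strap, 26 mm above the bench
- air_knob: the red knob on the air valve: an upright bar 40 mm long, 13 mm thick and 30 mm high on a vertical axis (bar from 62 to 92 mm above the bench). Its x axis lies along the bar, which at rest points along the jig's x
- knob_turn (a joint): turn of the air knob, clockwise seen from above: 0 at rest, 1.22 rad at its stop. A spring turns it back to 0 when let go; it takes about 0.12 N m at the stop
- knob_grip (a point): on the knob's axis, at the height to grip it: 80 mm above the bench, 12 mm below the bar's top
- wedge: the bright steel wedge with a yellow tail: 120 mm long, 30 mm wide, 8 mm thick at the thin end, 23 mm at the tail (1 in 8), 0.4 kg. Origin at the centre of its flat underside, +x to the thin end, +z up. The strap meets it when its thin end is about 48 mm past channel; each further 8 mm lifts the strap 1 mm there, 1.6 mm at the rail
- wedge_tip (a point): middle of the lower edge of the wedge's thin end, 60 mm ahead of the wedge's origin
- magnet_square: red triangular welding magnet, 68 x 78 x 16 mm, lying in front of the jig's right part; leave alone. Origin at the centre of its underside
- steel_tin: open steel tin, 67 mm across, 39 mm high, standing to the right of the jig; leave alone. Origin at the centre of its underside
- bolt: steel bolt, 85 mm long, head 27 mm, lying in front of the jig's left part; leave alone. Origin at the centre of its underside
Things that resemble listed ones, but are neither listed nor needed, are in the scene too. What is shaped like the wedge but brown or purple is not meant.

How it is judged:
On the way, in this order (a step that is already met when the one before it is completed fails the run):
1. the air knob is twisted to its stop (value of joint knob_turn above 1.1 rad), for 0.1 s.
2. the air knob is let go and has sprung back (value of joint knob_turn below 0.1 rad and contact force between the fingers and air_knob below 0.1 N), for 0.1 s.
3. the wedge, held by the gripper, has lifted the strap off the rail (value of joint strap_lift above 0.008 rad and contact force between wedge and strap above 0.8 N and contact force between the fingers and wedge above 2 N), for 0.3 s.
At the end, for the whole second after the job is handed in: The strap stands 1.5 to 5 mm off the rail, carried by the wedge alone. The wedge, still gripped, lies still and flat on the jig (within 2.5 mm and 0.05 rad) and within 6 mm of its channel's centre line. The gripper does not touch the strap; the knob is back at rest (all of step 3 and value of joint strap_lift below 0.027 rad and contact force between each of the arm, the fingers and strap below 0.1 N and z of wedge in the frame of channel below 0.0025 m and angle between wedge's own z axis and vertical below 0.05 rad and y of wedge in the frame of channel between -0.006 and 0.006 m and linear speed of wedge below 0.01 m/s and value of joint knob_turn below 0.1 rad); the arm keeps its last pose, push and grip.
It fails at once if the strap is raised more than about 14 mm off the rail (value of joint strap_lift above 0.075 rad).
It fails at once if the magnet is moved more than 3 cm (distance of magnet_square from where it was at the start of the episode above 0.03 m).
It fails at once if the tin is moved more than 3 cm (distance of steel_tin from where it was at the start of the episode above 0.03 m).
It fails at once if the bolt is moved more than 3 cm (distance of bolt from where it was at the start of the episode above 0.03 m).
It also fails if it takes over 64 s, if anything falls off the work surface, if the arm or the gripper's body presses on something with over 40 N, if the wrist force passes 120 N, or if a joint passes its speed limit or range.

## Robot

A 6-joint arm with a two-finger parallel gripper is mounted at the origin on a cart in front of the work surface, level with it; the furniture and walls round the work are solid. World frame = base frame: x ahead of the robot, y to its left, z up, the work surface at z = 0. Lengths are in m, angles in rad, forces in N, time in s.
With the tool pointing down it reaches from about 0.35 to 0.775 m from the base axis. Payload 7.3 kg.
Tool frame: the origin (TCP) lies at the very end of the fingers, on their centre line; the grasp point (between the pads) lies 19 mm behind it; z points along the fingers, y is the line along which they close (so a half turn about z gives the same grasp; the last joint's range is limited). The gripper opens to 92 mm and grips with 3 to 60 N. Pads are 19 mm wide; open, the fingers measure 130 mm over their backs; the gripper's body (75 mm by 190 mm) begins 47 mm behind the grasp point.
Start: joints at [-1.383, 0.342, 1.524, -0, 1.275, -0.146], TCP at [0.172, -0.496, 0.227] pointing down, gripper open.
Joint ranges: [-2.53, 2.53], [-0.77, 2.02], [0.04, 2.7], [-1, 4.14], [0.28, 2.66], [-3.11, 3.11]. Speed limits (rad/s): [2.57, 2.57, 3.14, 3.14, 3.14, 3.14].

## Interface

Orientations are given as [roll, pitch, yaw] about the fixed x, y, z axes, in that order (R = Rz(yaw) Ry(pitch) Rx(roll)).
In Python, from cell import robot gives the robot as it stands.
- The arm moves only by the tool apply_moves, never from a script. Its argument "motion" is text: rows parted by semicolons, each of 7 numbers parted by spaces: the opening in per cent of the stroke, from 0 (shut) to 100 (fully open), then the shift along the tool's x, y, z in cm, then the turn, a rotation vector about the tool's x, y, z in rad. A call has 1 to 20 rows; each row shifts and turns the commanded pose from where the row before left it, along the tool's axes as they then stand; what a row does not reach is not made up. A row lasts 1/8 s, in which the tool goes at most 62.5 mm and 10.7 degrees, less where a joint would pass 70% of its speed; a pose out of reach is approached as far as the arm can. A call with a gripper value outside its range is refused whole. The fingers move at their own pace and stop on an object; "force" is the grip in N (left out, the last holds). Time passes only in rows, so rows that do not move let the fingers close. It gives the time, the measured TCP pose, the force, the opening and the grip force at its end, in the units of the state.
- robot.observe(): the state, without advancing time (a new reading comes with each control period).
- robot.read_camera(name): name is "side" or "top" or "wrist"; returns a dict with "img" (420x560x3 uint8, red, green, blue), "fovy" (degrees; the focal length in pixels is half the picture's height over the tangent of half this angle, whatever the lens; pixels are square), "cx", "cy" (the principal point, pixels), "R" (3x3) and "t" (3): a world point X has camera coordinates R X + t; the wrist camera has in their place "hand_eye" (4x4, takes a point from camera to tool coordinates, whose origin is the TCP and whose axes are the flange's). Camera axes: x right, y down, z forward; pixel columns grow to the right and rows downward; lengths in m; the calibration is good to about 2 mm. A picture is of the moment at which its call begins: read the wrist's pose just before it. There is no depth.
- robot.hand_in(): hands the job in; it is judged then, once.
Trained networks look in a picture, given as the dict that the camera call returned (one of the last four; its "shot" number tells which), for a name from the list of things; names that differ only in an ending like _2 or _b are one class to them, and where a whole thing is asked for, a point or a joint stands for the part that bears it (a point fixed in the world has none). Each returns a list of dicts, best first, with "score" (0 to 1); they miss things now and then, are a little off and sometimes report something else, mostly with a low value. They report only what shows in the picture. A call takes as long as a camera call. They do not tell look-alikes from the thing itself.
- robot.search_frame(target, picture): "centre" ([x, y, z] in m, in world coordinates, good to about 4 mm: the middle of the surface that is visible of it).
- robot.trace(target, picture): "pixels" (420x560 bool, what is visible of it).
The state is a dict: "time": time; "qpos": joint angles; "qvel": joint speeds; "joint_efforts": joint torques, N m; "tool_pos": TCP position; "tool_rot": TCP orientation; "contact_force": force on the tool from outside, world axes, zero at the start; "torque": the same for the moment, N m; "opening": finger opening in m; "grip_force": force on a finger pad.
Only numpy, scipy, OpenCV 4.12 (cv2) and the standard library are available. Lean on these libraries where they do the work, as an engineer would, in place of code of your own. Each camera call takes 0.05 s, during which the arm holds its last target. There are 200 camera calls.

## Working session

There is one attempt and no reset: what is moved stays moved. The work goes in short steps, Python scripts to look and compute and a tool call to move; the robot and the scene stay as the last step left them, time stands still between calls to the robot, and variables do not carry over. Pictures are saved under pics/ and viewed, at most 10 in all, crops included, and the job is handed in when it is done.

Besides the shell and the picture viewer there is one more tool, called after ">>>" by a JSON object that holds its "api" and its "payload", one argument or row to a line. apply_moves: Moves the arm, as the interface text tells. Its arguments: {"type":"object","properties":{"motion":{"type":"string"},"force":{"type":"number"}},"required":["motion"]}

```bash
mkdir -p pics
cat > h.py <<'E'
import numpy as np, cv2
from cell import robot
from scipy.spatial.transform import Rotation as Ro
def cam(name):
    s=robot.observe(); p=robot.read_camera(name)
    f=p["img"].shape[0]/2/np.tan(np.radians(p["fovy"])/2)
    if "hand_eye" in p:
        T=np.eye(4); T[:3,:3]=Ro.from_euler('xyz',s["tool_rot"]).as_matrix(); T[:3,3]=s["tool_pos"]
        M=np.linalg.inv(T@np.array(p["hand_eye"])); p["R"]=M[:3,:3]; p["t"]=M[:3,3]
    p["R"]=np.array(p["R"]);p["t"]=np.array(p["t"]);p["f"]=f
    return p
def save(p,n): cv2.imwrite(f"pics/{n}.png",p["img"][:,:,::-1])
def onplane(p,uv,z):
    uv=np.atleast_2d(uv).astype(float)
    d=np.c_[(uv[:,0]-p["cx"])/p["f"],(uv[:,1]-p["cy"])/p["f"],np.ones(len(uv))]@p["R"]
    c=-p["R"].T@p["t"]
    return c+d*((z-c[2])/d[:,2])[:,None]
def proj(p,X):
    q=np.atleast_2d(X)@p["R"].T+p["t"]; return np.c_[p["f"]*q[:,0]/q[:,2]+p["cx"],p["f"]*q[:,1]/q[:,2]+p["cy"]]
def tri(obs):
    A=np.zeros((3,3));b=np.zeros(3)
    for p,uv in obs:
        c=-p["R"].T@p["t"]; d=p["R"].T@np.array([(uv[0]-p["cx"])/p["f"],(uv[1]-p["cy"])/p["f"],1]); d/=np.linalg.norm(d)
        P=np.eye(3)-np.outer(d,d);A+=P;b+=P@c
    return np.linalg.solve(A,b)
E
python3 - <<'E'
from h import *
print(robot.observe())
for n in("top","side"):
    p=cam(n); save(p,n+"0"); print(n,p["fovy"],p["cx"],p["cy"],-p["R"].T@p["t"])
    for k in("wedge","air_knob","strap","jig","magnet_square","steel_tin","bolt"):
        print(k,[(np.round(d["centre"],3),round(d["score"],2)) for d in robot.search_frame(k,p)[:4]])
E
```

```text
{'time': 0.0, 'qpos': array([-1.38298191e+00,  3.42702209e-01,  1.52502646e+00, -3.57151241e-06,
        1.27539751e+00, -1.46008929e-01]), 'qvel': array([ 1.60998988e-04, -9.09908352e-04,  1.75370917e-04, -4.03158067e-04,
        7.55156174e-04,  7.69674332e-06]), 'joint_efforts': array([ 1.15407292e-03, -4.31245351e+01, -2.44221497e+01,  7.18621491e-02,
        5.59580291e-02, -1.23107361e-04]), 'tool_pos': array([ 0.17195813, -0.49560381,  0.22605232]), 'tool_rot': array([-3.14007495e+00, -2.19734091e-04,  3.33824220e-01]), 'contact_force': array([-0.04022117, -1.14547189,  0.11795005]), 'torque': array([ 0.00155206,  0.02681714, -0.04100571]), 'grip_force': 0.0, 'opening': 0.09186618090453226}
top 55.597117346505435 280.07233105088943 207.50067326493183 [0.26970316 0.10043119 1.07557335]
wedge [(array([ 0.342, -0.072,  0.015]), 0.75), (array([0.322, 0.257, 0.018]), 0.64), (array([0.523, 0.381, 0.013]), 0.62), (array([0.498, 0.244, 0.018]), 0.55)]
air_knob [(array([ 0.584, -0.18 ,  0.092]), 0.57)]
strap [(array([ 0.62 , -0.028,  0.035]), 0.81)]
jig [(array([ 0.587, -0.051,  0.012]), 0.96)]
magnet_square [(array([ 0.469, -0.165,  0.016]), 0.74)]
steel_tin [(array([ 0.599, -0.28 ,  0.008]), 0.92)]
bolt [(array([0.448, 0.056, 0.018]), 0.64)]
side 42.05729602553201 278.90651551086887 209.84475536376303 [0.46780266 1.3746525  0.70670989]
wedge [(array([0.326, 0.275, 0.017]), 0.77), (array([ 0.343, -0.05 ,  0.014]), 0.74), (array([0.493, 0.26 , 0.011]), 0.69), (array([0.526, 0.397, 0.016]), 0.59)]
air_knob [(array([ 0.588, -0.174,  0.078]), 0.62)]
strap [(array([0.605, 0.033, 0.034]), 0.56)]
jig [(array([ 0.573, -0.013,  0.015]), 0.57)]
magnet_square [(array([ 0.475, -0.147,  0.014]), 0.49)]
steel_tin [(array([ 0.573, -0.256,  0.028]), 0.56)]
bolt [(array([0.451, 0.058, 0.016]), 0.67)]
```

View pics/top0.png

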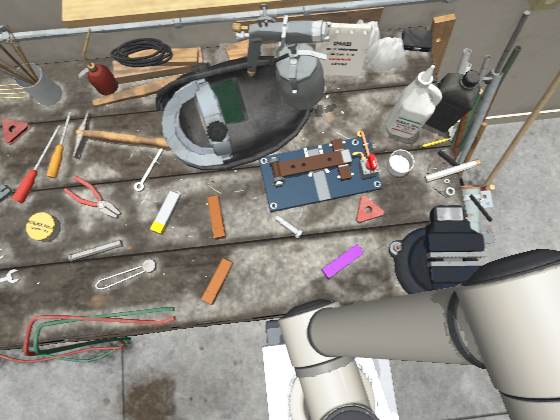

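View pics/side0.png

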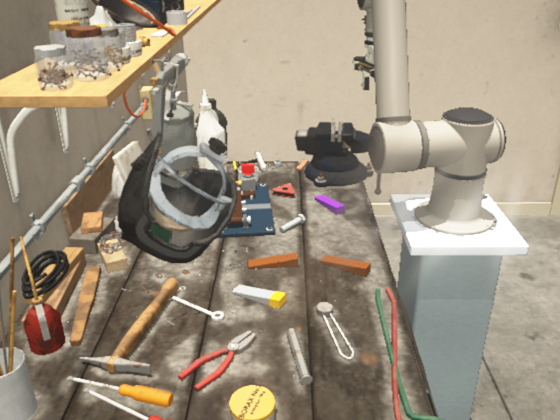

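The top view shows the steel wedge with its yellow tail at about (165,213), tail toward the bottom at (158,228). The jig is at (320,172), the red knob at (370,162), and the tin, magnet and bolt lie around the jig. The side view agrees, with the wedge at (260,296).

Run:
```python
from h import *
p=cam("top")
def rect(m): 
    n,l,s,_=cv2.connectedComponentsWithStats(m.astype(np.uint8)); k=1+np.argmax(s[1:,4]); ys,xs=np.nonzero(l==k)
    return cv2.boxPoints(cv2.minAreaRect(np.c_[xs,ys].astype(np.float32)))
for k,z in(("jig",.012),("wedge",.015),("strap",.034),("air_knob",.092)):
    for d in robot.trace(k,p)[:5]:
        b=rect(d["pixels"]); w=onplane(p,b,z)[:,:2]; print(k,round(d["score"],2),b.mean(0).round(0),w.round(3).tolist(),"ctr",w.mean(0).round(3))
        e=[w[1]-w[0],w[2]-w[1]]; e=max(e,key=np.linalg.norm); print("  long dir yaw",round(np.arctan2(e[1],e[0]),3))
```

```text
jig 0.96 [320. 171.] [[0.671, 0.116], [0.708, -0.212], [0.53, -0.219], [0.497, 0.099]] ctr [ 0.601 -0.054]
  long dir yaw -1.46
jig 0.34 [312. 163.] [[0.635, 0.082], [0.657, -0.144], [0.613, -0.146], [0.592, 0.078]] ctr [ 0.624 -0.032]
  long dir yaw -1.476
wedge 0.76 [343. 261.] [[0.328, -0.019], [0.385, -0.123], [0.36, -0.136], [0.303, -0.033]] ctr [ 0.344 -0.078]
  long dir yaw -1.064
wedge 0.66 [217. 281.] [[0.288, 0.302], [0.389, 0.24], [0.372, 0.213], [0.271, 0.275]] ctr [0.33  0.257]
  long dir yaw -0.552
wedge 0.56 [216. 217.] [[0.559, 0.269], [0.562, 0.236], [0.443, 0.224], [0.441, 0.256]] ctr [0.501 0.246]
  long dir yaw -3.038
strap 0.66 [312. 163.] [[0.628, 0.082], [0.653, -0.139], [0.605, -0.141], [0.582, 0.078]] ctr [ 0.617 -0.03 ]
  long dir yaw -1.462
strap 0.64 [321. 171.] [[0.66, 0.116], [0.697, -0.209], [0.526, -0.216], [0.492, 0.099]] ctr [ 0.594 -0.052]
  long dir yaw -1.458
air_knob 0.35 [320. 171.] [[0.641, 0.116], [0.675, -0.189], [0.509, -0.196], [0.478, 0.1]] ctr [ 0.576 -0.042]
  long dir yaw -1.458
```

>>> {"api": "apply_moves", "payload": {
  "motion": "100 0 0 -5 0 0 0; 100 0 0 -5 0 0 0"
}}

```text
time: 1.3
tool_pos: [0.172, -0.4957, 0.3277]
tool_rot: [-3.14, -0.0, 0.334]
contact_force: [-0.1, -0.6, 0.6]
opening: 0.0921
grip_force: 0.0
```

>>> {"api": "apply_moves", "payload": {
  "motion": "100 0 0 0 0 0 0.112; 100 0 0 0 0 0 0.112; 100 3.9 -2.9 0 0 0 0; 100 3.9 -2.9 0 0 0 0; 100 3.9 -2.9 0 0 0 0; 100 3.9 -2.9 0 0 0 0; 100 3.9 -2.9 0 0 0 0; 100 3.9 -2.9 0 0 0 0; 100 3.9 -2.9 0 0 0 0; 100 3.9 -2.9 0 0 0 0; 100 3.9 -2.9 0 0 0 0; 100 3.9 -2.9 0 0 0 0; 100 0 0 0 0 0 0; 100 0 0 0 0 0 0"
}}

```text
time: 3.05
tool_pos: [0.5275, -0.1653, 0.3265]
tool_rot: [3.141, 0.001, 0.11]
contact_force: [-0.7, 0.0, -0.9]
opening: 0.092
grip_force: 0.0
```

Run:
```python
from h import *
p=cam("wrist"); save(p,"w1"); print(robot.observe()["qpos"].round(2),-p["R"].T@p["t"])
for k in("air_knob","strap","jig"):
    print(k,[(np.round(d["centre"],3),round(d["score"],2)) for d in robot.search_frame(k,p)[:2]])
```

```text
[-0.44  0.34  1.25 -0.    1.55  1.02] [ 0.5921132  -0.15783803  0.48414009]
air_knob [(array([ 0.585, -0.182,  0.088]), 0.65)]
strap [(array([ 0.613, -0.027,  0.03 ]), 0.82)]
jig [(array([ 0.599, -0.052,  0.011]), 0.78), (array([ 0.588, -0.178,  0.089]), 0.68)]
```

View pics/w1.png

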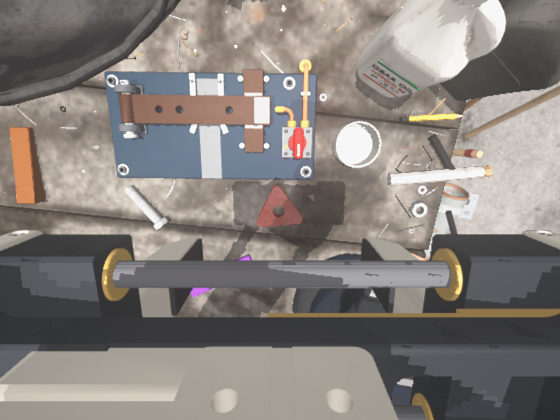

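The wrist view shows the jig square to the picture: knob at (298,143), strap at (195,110), channel at (210,130). A yellow pipe runs from (305,65) to (303,125) near the knob, so its height needs checking.

Run:
```python
from h import *
a=cam("wrist");b=cam("top");c=cam("side")
A=a["img"][50:190,250:350];B=b["img"][120:200,335:392];C=c["img"][145:225,215:290]
o=np.hstack([cv2.resize(x,(260,360),interpolation=cv2.INTER_CUBIC) for x in(A,B,C)])
cv2.imwrite("pics/m1.png",o[:,:,::-1])
```

```text
(no output)
```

View pics/m1.png

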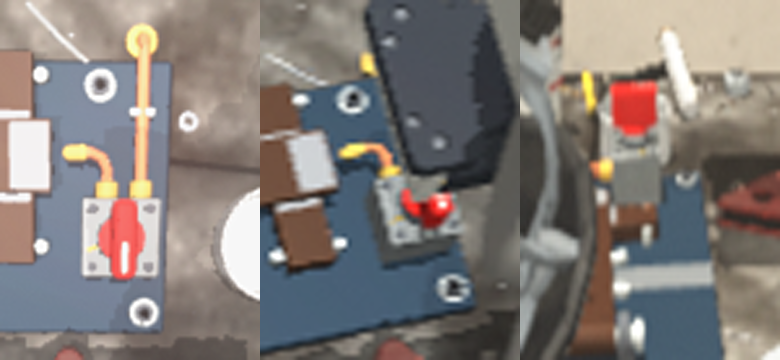

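The pipes leave the block's side low down, so they are clear of the gripper. Next I measure the knob and the jig yaw from this view, and triangulate the knob against the top view from the start.

Run:
```python
from h import *
p=cam("wrist"); im=p["img"].astype(int)
m=(im[...,0]>150)&(im[...,1]<70)&(im[...,2]<80); m[:110]=0;m[170:]=0;m[:,:275]=0;m[:,325:]=0
ys,xs=np.nonzero(m); print("red",xs.min(),xs.max(),ys.min(),ys.max())
b=cv2.boxPoints(cv2.minAreaRect(np.c_[xs,ys].astype(np.float32))); print(b.round(1).tolist(), onplane(p,b,.092).round(3)[:,:2].tolist(), onplane(p,b,.092).mean(0).round(4))
# jig: blue
hsv=cv2.cvtColor(p["img"],cv2.COLOR_RGB2HSV); j=cv2.inRange(hsv,(100,90,30),(120,255,140)); j[:60]=0;j[190:]=0;j[:,:95]=0;j[:,330:]=0
j=cv2.morphologyEx(j,cv2.MORPH_OPEN,np.ones((3,3)));ys,xs=np.nonzero(j)
b=cv2.boxPoints(cv2.minAreaRect(np.c_[xs,ys].astype(np.float32))); w=onplane(p,b,.012)[:,:2]
print("jig",b.round(0).tolist(),w.round(3).tolist(),w.mean(0).round(4),[np.round(np.arctan2(*(w[(i+1)%4]-w[i])[::-1]),3) for i in range(4)],[np.round(np.linalg.norm(w[(i+1)%4]-w[i]),3) for i in range(4)])
d=robot.trace("air_knob",p)[0]; ys,xs=np.nonzero(d["pixels"]); print("trace",xs.min(),xs.max(),ys.min(),ys.max())
# base front/back edges by lines
for u in (130,160,250,295):
    col=np.nonzero(j[:,u])[0]; print(u,col.min(),col.max())
```

```text
Traceback (most recent call last):
ValueError: zero-size array to reduction operation minimum which has no identity
```

```bash
cat > k.py <<'E'
from h import *
p=cam("wrist"); np.save("/tmp/im.npy",p["img"])
hsv=cv2.cvtColor(p["img"],cv2.COLOR_RGB2HSV); print(p["img"][145,290:306:3].tolist())
m=(cv2.inRange(hsv,(0,150,110),(4,255,255))|cv2.inRange(hsv,(172,150,110),(180,255,255))); m[:110]=0;m[170:]=0;m[:,:275]=0;m[:,325:]=0
ys,xs=np.nonzero(m)
if len(xs):
    b=cv2.boxPoints(cv2.minAreaRect(np.c_[xs,ys].astype(np.float32))); print("red",xs.min(),xs.max(),ys.min(),ys.max(),b.round(1).tolist(), onplane(p,b,.092).round(3)[:,:2].tolist(), onplane(p,b,.092).mean(0).round(4))
j=cv2.inRange(hsv,(100,90,30),(120,255,140)); j[:60]=0;j[190:]=0;j[:,:95]=0;j[:,330:]=0
j=cv2.morphologyEx(j,cv2.MORPH_OPEN,np.ones((3,3)));ys,xs=np.nonzero(j)
b=cv2.boxPoints(cv2.minAreaRect(np.c_[xs,ys].astype(np.float32))); w=onplane(p,b,.012)[:,:2]
print("jig",b.round(0).tolist(),w.round(3).tolist(),w.mean(0).round(4),[np.round(np.arctan2(*(w[(i+1)%4]-w[i])[::-1]),3) for i in range(4)],[np.round(np.linalg.norm(w[(i+1)%4]-w[i]),3) for i in range(4)])
for d in robot.trace("air_knob",p)[:2]:
    ys,xs=np.nonzero(d["pixels"]); print("trace",d["score"],xs.min(),xs.max(),ys.min(),ys.max())
E
python3 k.py
```

```text
[[248, 112, 108], [228, 81, 79], [247, 122, 116], [247, 215, 203], [244, 89, 85], [243, 131, 129]]
red 291 303 129 157 [[291.0, 129.0], [303.0, 129.0], [303.0, 157.0], [291.0, 157.0]] [[0.603, -0.169], [0.604, -0.185], [0.569, -0.189], [0.567, -0.173]] [ 0.5858 -0.1791  0.092 ]
jig [[0.0, 0.0], [0.0, 0.0], [0.0, 0.0], [0.0, 0.0]] [[0.734, 0.258], [0.734, 0.258], [0.734, 0.258], [0.734, 0.258]] [0.7341 0.2579] [np.float64(0.0), np.float64(0.0), np.float64(0.0), np.float64(0.0)] [np.float64(0.0), np.float64(0.0), np.float64(0.0), np.float64(0.0)]
trace 0.87 289 305 128 158
trace 0.58 104 316 60 179
```

>>> {"api": "apply_moves", "payload": {
  "motion": "60 1.42 0.5 4.4 0 0 0; 60 1.42 0.5 4.4 0 0 0; 60 1.42 0.5 4.4 0 0 0; 60 1.42 0.5 4.4 0 0 0; 60 0 0 0 0 0 0; 60 0 0 0 0 0 0"
}}

```text
time: 4.3
tool_pos: [0.587, -0.179, 0.1523]
tool_rot: [3.141, -0.002, 0.11]
contact_force: [-0.3, 0.4, 0.2]
opening: 0.055
grip_force: 0.0
```

Run:
```python
from h import *
p=cam("wrist"); save(p,"w2"); print(robot.observe()["tool_pos"],-p["R"].T@p["t"])
for d in robot.trace("air_knob",p)[:2]:
    ys,xs=np.nonzero(d["pixels"]); b=cv2.boxPoints(cv2.minAreaRect(np.c_[xs,ys].astype(np.float32))); w=onplane(p,b,.092)
    print(d["score"],xs.min(),xs.max(),ys.min(),ys.max(),b.round(0).tolist(),w.round(3)[:,:2].tolist(),w.mean(0).round(4))
print(robot.search_frame("air_knob",p)[:2])
```

```text
[ 0.58722305 -0.17906604  0.15300406] [ 0.65117743 -0.17148593  0.31006026]
0.73 269 297 192 245 [[264.0, 196.0], [291.0, 189.0], [304.0, 240.0], [277.0, 247.0]] [[0.606, -0.163], [0.614, -0.183], [0.574, -0.198], [0.566, -0.178]] [ 0.5902 -0.1806  0.092 ]
[{'centre': [0.5865, -0.1795, 0.0889], 'score': 0.64}]
```

View pics/w2.png

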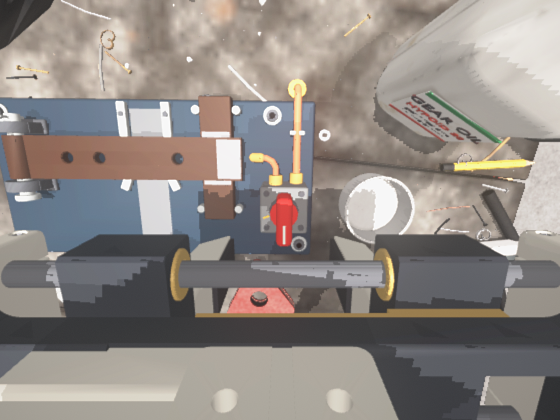

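Knob sits at (285,218), centred between the fingers, with the bottle clear of the sweep. Descend, grip and twist.

>>> {"api": "apply_moves", "payload": {
  "motion": "60 0.05 0 3 0 0 0; 60 0 0 3 0 0 0; 60 0 0 3.2 0 0 0; 60 0 0 0 0 0 0; 0 0 0 0 0 0 0; 0 0 0 0 0 0 0; 0 0 0 0 0 0 0; 0 0 0 0 0 0 0; 0 0 0 0 0 0 0",
  "force": 40
}}

```text
time: 5.58
tool_pos: [0.5878, -0.1805, 0.0598]
tool_rot: [3.138, -0.002, 0.11]
contact_force: [0.3, -6.0, 2.2]
opening: 0.0225
grip_force: 40.0
```

>>> {"api": "apply_moves", "payload": {
  "motion": "0 0 0.1 0 0 0 0.16; 0 0 0 0 0 0 0.16; 0 0 0 0 0 0 0.16; 0 0 0 0 0 0 0.16; 0 0 0 0 0 0 0.16; 0 0 0 0 0 0 0.16; 0 0 0 0 0 0 0.16; 0 0 0 0 0 0 0.13; 0 0 0 0 0 0 0; 0 0 0 0 0 0 0"
}}

```text
time: 6.82
tool_pos: [0.5875, -0.1811, 0.0598]
tool_rot: [-3.141, -0.003, -1.137]
contact_force: [-1.9, -4.3, 5.0]
opening: 0.0223
grip_force: 40.0
```

Run:
```python
from h import *
p=cam("wrist"); s=robot.observe(); print(s["torque"],s["qpos"].round(2)); c=p["img"][150:300,180:400]; cv2.imwrite("pics/w3.png",cv2.resize(c,None,fx=2.5,fy=2.5)[:,:,::-1])
```

```text
[-0.77453887  0.43530246  0.14559053] [-0.42  0.67  1.47 -0.    1.    2.29]
```

View pics/w3.png

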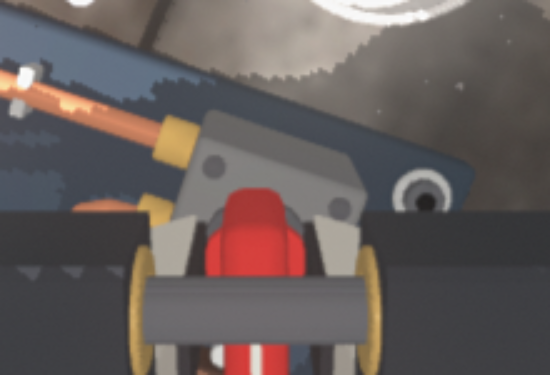

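Bar is turned with the gripper, at the stop (torque 0.146). A slight extra twist, then release and rise.

>>> {"api": "apply_moves", "payload": {
  "motion": "0 0 0 0 0 0 0.08; 0 0 0 0 0 0 0; 0 0 0 0 0 0 0"
}}

```text
time: 7.25
tool_pos: [0.5871, -0.1803, 0.0598]
tool_rot: [3.142, -0.001, -1.217]
contact_force: [-3.4, -2.1, 6.4]
opening: 0.0224
grip_force: 40.0
```

>>> {"api": "apply_moves", "payload": {
  "motion": "100 0 0 0 0 0 0; 100 0 0 0 0 0 0; 100 0 0 0 0 0 0; 100 0 0 0 0 0 0; 100 0 0 0 0 0 0; 100 0 0 -4 0 0 0; 100 0 0 -5 0 0 0; 100 0 0 -5 0 0 0; 100 0 0 -5 0 0 -0.16; 100 0 0 -3 0 0 -0.16; 100 0 0 0 0 0 -0.16; 100 0 0 0 0 0 -0.16; 100 0 0 0 0 0 0; 100 0 0 0 0 0 0"
}}

```text
time: 9.0
tool_pos: [0.5871, -0.1796, 0.2786]
tool_rot: [3.142, 0.0, -0.583]
contact_force: [0.2, -0.6, -0.1]
opening: 0.0916
grip_force: 0.0
```

Run:
```python
from h import *
p=cam("wrist"); save(p,"w4");s=robot.observe(); print(s["qpos"].round(2),s["tool_pos"],s["tool_rot"])
for d in robot.trace("air_knob",p)[:2]:
    ys,xs=np.nonzero(d["pixels"]); b=cv2.boxPoints(cv2.minAreaRect(np.c_[xs,ys].astype(np.float32))); w=onplane(p,b,.092)
    print(d["score"],b.round(0).tolist(),w.round(3)[:,:2].tolist(),w.mean(0).round(4))
```

```text
[-0.42  0.48  1.17 -0.    1.5   1.73] [ 0.58713498 -0.17958876  0.27856532] [ 3.14154300e+00  2.22793643e-04 -5.82656134e-01]
0.58 [[265.0, 184.0], [278.0, 171.0], [302.0, 195.0], [289.0, 208.0]] [[0.606, -0.169], [0.61, -0.19], [0.57, -0.199], [0.566, -0.177]] [ 0.5881 -0.1837  0.092 ]
```

View pics/w4.png

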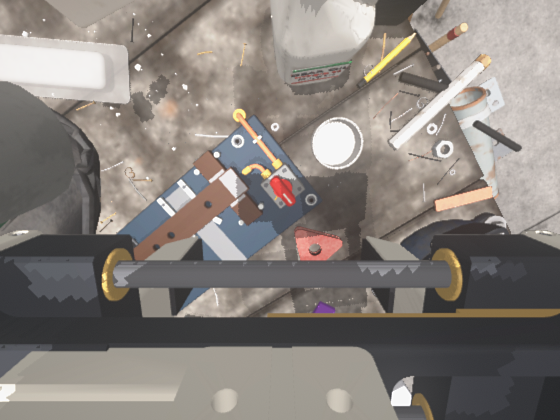

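Knob at (283,190) is aligned with the jig again, so it has sprung back. Now to the wedge, keeping in front of the helmet.

>>> {"api": "apply_moves", "payload": {
  "motion": "100 0 0 0 0 0 0.0; 100 0 0 0 0 0 -0.18; 100 -4.65 -1.56 0 0 0 0; 100 -4.65 -1.56 0 0 0 0; 100 -4.65 -1.56 0 0 0 0; 100 -4.65 -1.56 0 0 0 0; 100 -2.04 -4.84 0 0 0 0; 100 -2.04 -4.84 0 0 0 0; 100 -2.04 -4.84 0 0 0 0; 100 -2.04 -4.84 0 0 0 0; 100 -2.04 -4.84 0 0 0 0; 100 -2.04 -4.84 0 0 0 0; 100 -2.04 -4.84 0 0 0 0; 100 -2.04 -4.84 0 0 0 0; 100 0 0 0 0 0 0; 100 0 0 0 0 0 0"
}}

```text
time: 11.1
tool_pos: [0.4406, 0.3702, 0.2784]
tool_rot: [3.141, 0.0, -0.4]
contact_force: [0.1, 0.1, 0.3]
opening: 0.0917
grip_force: 0.0
```

Run:
```python
from h import *
p=cam("wrist"); save(p,"w5");s=robot.observe(); print(s["qpos"].round(2),s["tool_pos"],s["tool_rot"])
for d in robot.trace("wedge",p)[:3]:
    ys,xs=np.nonzero(d["pixels"]); b=cv2.boxPoints(cv2.minAreaRect(np.c_[xs,ys].astype(np.float32))); w=onplane(p,b,.012)
    print(d["score"],b.round(0).tolist(),w.round(3)[:,:2].tolist(),w.mean(0).round(4))
print([(np.round(d["centre"],3),d["score"]) for d in robot.search_frame("wedge",p)[:3]])
```

```text
[ 0.57  0.4   1.29 -0.    1.45  2.54] [0.44076136 0.36972476 0.27864318] [ 3.14095841e+00 -1.21622277e-04 -4.01004136e-01]
0.87 [[232.0, 171.0], [238.0, 82.0], [261.0, 84.0], [255.0, 172.0]] [[0.483, 0.429], [0.588, 0.371], [0.575, 0.344], [0.469, 0.4]] [0.5287 0.3861 0.012 ]
0.85 [[357.0, 255.0], [374.0, 179.0], [396.0, 184.0], [379.0, 259.0]] [[0.29, 0.306], [0.392, 0.244], [0.373, 0.216], [0.268, 0.276]] [0.3308 0.2605 0.012 ]
0.66 [[312.0, 71.0], [336.0, 60.0], [375.0, 143.0], [352.0, 154.0]] [[0.562, 0.274], [0.563, 0.24], [0.44, 0.226], [0.439, 0.262]] [0.5011 0.2502 0.012 ]
[(array([0.501, 0.252, 0.018]), 0.77), (array([0.342, 0.25 , 0.006]), 0.63), (array([0.53 , 0.384, 0.015]), 0.6)]
```

View pics/w5.png

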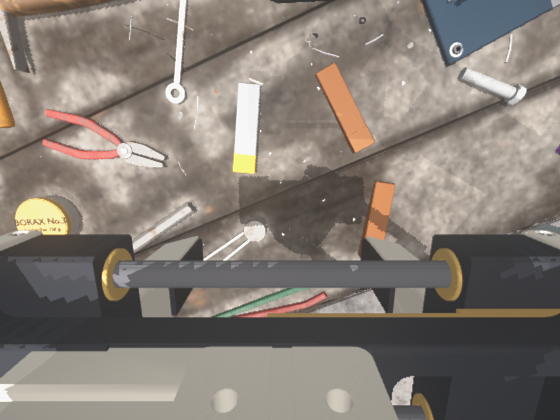

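The steel wedge is at (247,127), yellow tail toward the robot at (244,164). I move over its tail and look once more from lower down.

>>> {"api": "apply_moves", "payload": {
  "motion": "100 0 0 0 0 0 0.095; 100 0.74 -1.4 3.4 0 0 0; 100 0.74 -1.4 3.4 0 0 0; 100 0.74 -1.4 3.4 0 0 0; 100 0.74 -1.4 3.4 0 0 0; 100 0 0 0 0 0 0; 100 0 0 0 0 0 0"
}}

```text
time: 12.12
tool_pos: [0.4939, 0.4052, 0.1442]
tool_rot: [-3.14, -0.001, -0.496]
contact_force: [0.7, -0.9, 1.2]
opening: 0.0917
grip_force: 0.0
```

Run:
```python
from h import *
p=cam("wrist"); save(p,"w6");s=robot.observe(); print(s["tool_pos"],s["tool_rot"])
for d in robot.trace("wedge",p)[:1]:
    m=d["pixels"].astype(np.uint8); ys,xs=np.nonzero(m); b=cv2.boxPoints(cv2.minAreaRect(np.c_[xs,ys].astype(np.float32)))
    print(d["score"],b.round(0).tolist())
    i=np.argsort(b[:,1]); tip=b[i[:2]].mean(0); tail=b[i[2:]].mean(0)
    T=onplane(p,tip,.008)[0];A=onplane(p,tail,.023)[0]; v=(T-A)[:2]
    print(T,A,"yaw",np.arctan2(v[1],v[0]),"len",np.linalg.norm(v),"ctr",(T+A)/2)
    hsv=cv2.cvtColor(p["img"],cv2.COLOR_RGB2HSV); y=cv2.inRange(hsv,(24,120,100),(36,255,255))*m; ys,xs=np.nonzero(y); print("yellow",xs.min(),xs.max(),ys.min(),ys.max(),onplane(p,[xs.mean(),ys.mean()],.021))
    # tip height: triangulate with the earlier top-view line
    for e in robot.trace("wedge",t:=cam("top"))[:5]:
        ys,xs=np.nonzero(e["pixels"])
        if abs(xs.mean()-165)<15:
            yx=np.array([xs.mean(),ys.mean()]); ys,xs=np.nonzero(m); print("tri",tri([(t,yx),(p,(xs.mean(),ys.mean()))]))
```

```text
[0.49395258 0.40553332 0.14474602] [-3.13923371e+00 -1.39750088e-03 -4.95861920e-01]
0.89 [[369.0, 75.0], [404.0, 54.0], [470.0, 164.0], [435.0, 185.0]]
[0.56135522 0.25880602 0.008     ] [0.44200538 0.24743594 0.023     ] yaw 0.09498021015288803 len 0.11989021152544768 ctr [0.5016803  0.25312098 0.0155    ]Traceback (most recent call last):
  File "<stdin>", line 9, in <module>
    return umr_minimum(a, axis, None, out, keepdims, initial, where)
ValueError: zero-size array to reduction operation minimum which has no identity
```

That was the brown look-alike; I pick the one below the hand.

Run:
```python
from h import *
p=cam("wrist"); save(p,"w6")
for d in robot.trace("wedge",p)[:4]:
    m=d["pixels"].astype(np.uint8); ys,xs=np.nonzero(m)
    if abs(xs.mean()-280)>60: continue
    b=cv2.boxPoints(cv2.minAreaRect(np.c_[xs,ys].astype(np.float32)))
    print(d["score"],b.round(0).tolist())
    i=np.argsort(b[:,1]); tip=b[i[:2]].mean(0); tail=b[i[2:]].mean(0)
    T=onplane(p,tip,.008)[0];A=onplane(p,tail,.023)[0]; v=(T-A)[:2]
    print(T,A,"yaw",np.arctan2(v[1],v[0]),"len",np.linalg.norm(v),"ctr",(T+A)/2)
    t=cam("top")
    for e in robot.trace("wedge",t)[:5]:
        y2,x2=np.nonzero(e["pixels"])
        if abs(x2.mean()-165)<15: print("tri",tri([(t,(x2.mean(),y2.mean())),(p,(xs.mean(),ys.mean()))]))
```

```text
0.87 [[266.0, 98.0], [297.0, 98.0], [297.0, 224.0], [266.0, 224.0]]
[0.58235385 0.35802637 0.008     ] [0.47638304 0.41513033 0.023     ] yaw -0.49425410143311516 len 0.12037722097452437 ctr [0.52936845 0.38657835 0.0155    ]
tri [0.54398021 0.36728453 0.05787406]
```

View pics/w6.png

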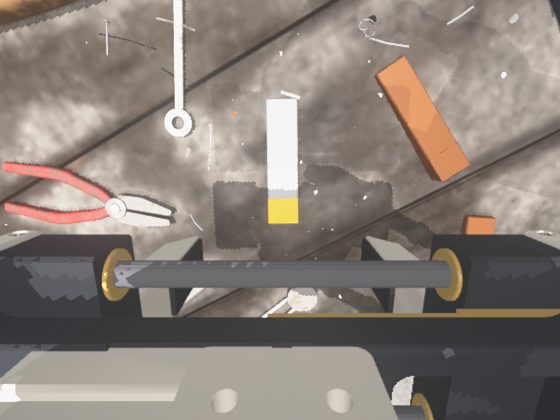

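Wedge lies at (282,160), aligned with the hand, yellow tail at (282,211); its apparent length of 120.4 mm confirms that it lies on the bench. Descend and grip.

>>> {"api": "apply_moves", "payload": {
  "motion": "100 0 0 4 0 0 0; 100 0 0 4 0 0 0; 100 0 0 4 0 0 0; 100 0 0 2 0 0 0; 100 0 0 0 0 0 0; 0 0 0 0 0 0 0; 0 0 0 0 0 0 0; 0 0 0 0 0 0 0; 0 0 0 0 0 0 0; 0 0 0 0 0 0 0",
  "force": 45
}}

```text
time: 13.68
tool_pos: [0.4934, 0.4057, 0.0027]
tool_rot: [-3.142, -0.0, -0.495]
contact_force: [0.1, 0.1, -0.0]
opening: 0.0468
grip_force: 0.0
```

>>> {"api": "apply_moves", "payload": {
  "motion": "0 0 0 0 0 0 0; 0 0 0 0 0 0 0; 0 0 0 0 0 0 0"
}}

```text
time: 14.05
tool_pos: [0.4933, 0.4057, 0.0026]
tool_rot: [3.141, -0.0, -0.495]
contact_force: [-0.1, 0.2, -0.2]
opening: 0.0301
grip_force: 45.0
```

>>> {"api": "apply_moves", "payload": {
  "motion": "0 0 0 -3 0 0 0; 0 0 0 -4 0 0 0; 0 0 0 -5 0 0 0; 0 -1.05 4.62 0 0 0 -0.12; 0 -1.05 4.62 0 0 0 -0.12; 0 -1.05 4.62 0 0 0 -0.12; 0 0 0 0 0 0 -0.12; 0 0 0 0 0 0 -0.125"
}}

```text
time: 15.05
tool_pos: [0.413, 0.2881, 0.1224]
tool_rot: [3.141, 0.001, 0.113]
contact_force: [-0.1, 0.0, -3.9]
opening: 0.0298
grip_force: 45.0
```

>>> {"api": "apply_moves", "payload": {
  "motion": "0 -0.15 4.4 0 0 0 0; 0 -0.15 4.4 0 0 0 0; 0 -0.15 4.4 0 0 0 0; 0 -0.15 4.4 0 0 0 0; 0 -0.15 4.4 0 0 0 0; 0 -0.15 4.4 0 0 0 0; 0 -0.15 4.4 0 0 0 0; 0 -0.15 4.4 0 0 0 0; 0 0 0 0 0 0 0; 0 0 0 0 0 0 0"
}}

```text
time: 16.3
tool_pos: [0.4396, -0.062, 0.1223]
tool_rot: [-3.141, 0.001, 0.109]
contact_force: [0.0, 0.1, -3.6]
opening: 0.0294
grip_force: 45.0
```

Run:
```python
from h import *
import pickle
p=cam("wrist"); save(p,"w7"); pickle.dump({k:p[k] for k in("R","t","f","cx","cy","img")},open("w7.pkl","wb")); s=robot.observe(); print(s["tool_pos"],s["tool_rot"],-p["R"].T@p["t"])
jig=np.array([.5936,-.0486,0]);R=Ro.from_euler('z',.11).as_matrix()
P=lambda x,y,z: proj(p,jig+R@np.array([x,y,z]))[0].round(0).tolist()
print("channel",P(.005,0,.012),"corners",[P(a*.08,b*.16,.012) for a in(-1,1) for b in(-1,1)],"rail",P(-.036,-.05,.026),P(.082,-.05,.026),"strips",P(.007,.017,.019),P(.077,.017,.019),P(.007,-.017,.019))
```

```text
[ 0.43971849 -0.06155298  0.1223724 ] [-3.14085914e+00  1.18042482e-03  1.10183852e-01] [ 0.504327   -0.05478396  0.27985031]
channel [287.0, 16.0] corners [[468.0, 125.0], [105.0, 125.0], [502.0, -99.0], [73.0, -98.0]] rail [349.0, 67.0] [359.0, -118.0] strips [265.0, 9.0] [264.0, -101.0] [308.0, 9.0]
```

View pics/w7.png

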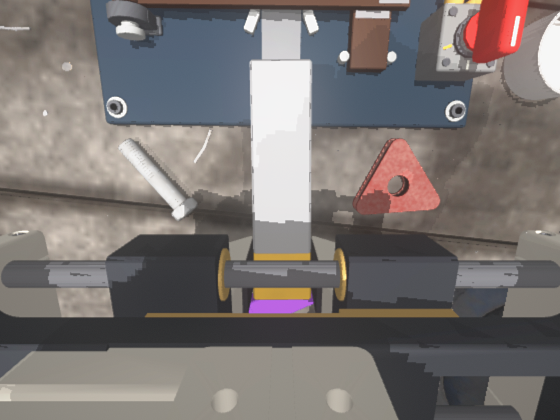

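The gripped wedge shows at (281,60)–(281,300) with its tip forward. The plate's front corners are at about (106,125) and (468,127), and the channel flares at (252,22) and (311,22). I refine these numerically.

Run:
```python
from h import *
import pickle
p=pickle.load(open("w7.pkl","rb")); im=p["img"]; g=cv2.cvtColor(im,cv2.COLOR_RGB2GRAY).astype(float)
for r in (35,45,52): print(r,[ (c,im[r,c].tolist()) for c in (245,255,260,264,270,282,296,300,304,310)])
for r in (30,40,45,50,55):
    d=np.diff(g[r,230:340]); i=np.argsort(-abs(d))[:6]; print("row",r,sorted((int(k)+230,int(d[k])) for k in i))
for c in (130,170,210,330,400,440):
    d=np.diff(cv2.GaussianBlur(g,(3,3),0)[100:150,c]); k=np.argmax(abs(d)); print("col",c,100+k,d[k])
for r in (60,90,110):
    for a,b in((80,125),(455,500)):
        d=np.diff(g[r,a:b]); k=np.argmax(abs(d)); print("r",r,a+k,d[k])
for r in (70,120,180,230):
    d=np.diff(g[r,235:330]); i=np.argsort(-abs(d))[:4]; print("wedge row",r,sorted((int(k)+235,int(d[k])) for k in i))
```

```text
35 [(245, [92, 106, 124]), (255, [94, 108, 125]), (260, [95, 108, 126]), (264, [207, 205, 206]), (270, [206, 205, 206]), (282, [206, 206, 207]), (296, [205, 204, 206]), (300, [160, 164, 172]), (304, [96, 110, 125]), (310, [93, 97, 101])]
45 [(245, [95, 108, 126]), (255, [98, 110, 127]), (260, [98, 110, 127]), (264, [209, 208, 211]), (270, [209, 208, 210]), (282, [209, 209, 210]), (296, [208, 206, 208]), (300, [138, 142, 149]), (304, [98, 111, 127]), (310, [96, 110, 126])]
52 [(245, [96, 109, 127]), (255, [99, 111, 128]), (260, [100, 112, 128]), (264, [212, 209, 212]), (270, [212, 210, 212]), (282, [212, 211, 212]), (296, [210, 210, 211]), (300, [146, 152, 162]), (304, [100, 113, 129]), (310, [98, 112, 127])]
row 30 [(247, 49), (252, -71), (253, -68), (300, -58), (307, 51), (308, 84)]
row 40 [(260, 26), (261, 66), (262, 9), (299, -40), (300, -48), (301, -11)]
row 45 [(260, 26), (261, 66), (262, 10), (299, -64), (300, -31), (301, -2)]
row 50 [(260, 27), (261, 65), (262, 10), (299, -58), (300, -35), (301, -5)]
row 55 [(260, 26), (261, 65), (262, 10), (299, -69), (300, -29), (338, 57)]
col 130 124 27.375
col 170 125 28.375
col 210 129 25.4375
col 330 128 11.75
col 400 127 28.0
col 440 128 9.4375
r 60 97 -25.0
r 60 494 47.0
r 90 101 -41.0
r 90 470 22.0
r 110 122 135.0
r 110 461 49.0
wedge row 70 [(248, 28), (249, 61), (309, -59), (311, -49)]
wedge row 120 [(249, 36), (250, 72), (310, -40), (311, -41)]
wedge row 180 [(250, 19), (251, 44), (253, 27), (308, -66)]
wedge row 230 [(252, 26), (309, -14), (310, -29), (311, -15)]
```

Run:
```python
from h import *
import pickle
p=pickle.load(open("w7.pkl","rb"))
Rt=Ro.from_euler('xyz',[-3.14086,.00118,.11018]).as_matrix();tp=np.array([.43972,-.06155,.12237])
tl=lambda X:((X-tp)@Rt).round(4)
print("lane",onplane(p,[[281,35],[281,55]],.012),tl(onplane(p,[[281,35],[281,55]],.012)))
print("front edge",tl(onplane(p,[[130,124.5],[400,127.5],[440,128]],.012)))
zb=.1224-.0027
for c,r,h in((279.8,70,.009),(280.5,120,.0125),(281,230,.019)): print("wedge",tl(onplane(p,[c,r],zb+h)))
print("tip",tl(onplane(p,[280,60],zb+.008)))
# w2
q=cam("wrist"); T=np.eye(4);T[:3,:3]=Ro.from_euler('xyz',[3.141,-.002,.11]).as_matrix();T[:3,3]=[.58722,-.17907,.1530]
M=np.linalg.inv(T@np.array(q["hand_eye"]));q["R"]=M[:3,:3];q["t"]=M[:3,3]
g=cv2.cvtColor(cv2.imread("pics/w2.png"),cv2.COLOR_BGR2GRAY).astype(float)
for r in (112,118,124,130,188,200,215,230):
    d=np.diff(cv2.GaussianBlur(g,(3,3),0)[r,105:200]); i=np.argsort(-abs(d))[:8]; print(r,sorted((int(k)+105,int(d[k])) for k in i))
for c in (60,100,180,195,305,250,270):
    d=np.diff(cv2.GaussianBlur(g,(3,3),0)[85:125,c]); k=np.argmax(abs(d)); print("back col",c,85+k,onplane(q,[c,85+k],.012)[0].round(4))
for c in (60,90,120,180):
  for lo,hi in((125,150),(165,192)):
    d=np.diff(cv2.GaussianBlur(g,(3,3),0)[lo:hi,c]); k=np.argmax(abs(d)); print("strap",c,lo+k,d[k],onplane(q,[c,lo+k],.034)[0].round(4))
pickle.dump({k:q[k] for k in("R","t","f","cx","cy")},open("w2.pkl","wb"))
```

```text
lane [[ 0.58413185 -0.04512598  0.012     ]
 [ 0.56929707 -0.04675767  0.012     ]] [[ 0.1455 -0.0004  0.1102]
 [ 0.1305 -0.0004  0.1102]]
front edge [[ 0.0749 -0.1337  0.1104]
 [ 0.0723  0.1048  0.1102]
 [ 0.0719  0.1401  0.1102]]
wedge [[ 0.0954 -0.0007 -0.0064]]
wedge [[ 0.0724 -0.0003 -0.0099]]
wedge [[ 0.0186 -0.0001 -0.0164]]
tip [[ 0.1    -0.0006 -0.0054]]
112 [(115, 38), (124, -48), (125, -41), (128, 40), (168, -43), (169, -45), (191, 38), (198, -43)]
118 [(116, 53), (117, 33), (125, -50), (126, -36), (129, 40), (130, 30), (169, -51), (170, -30)]
124 [(116, 37), (117, 55), (125, -40), (126, -47), (129, 27), (130, 38), (169, -44), (170, -52)]
130 [(117, 44), (118, 50), (126, -46), (127, -44), (130, 43), (131, 36), (170, -54), (171, -34)]
188 [(120, 36), (128, -49), (129, -47), (137, 36), (168, -36), (170, 40), (171, 45), (179, -46)]
200 [(137, 21), (138, 40), (139, 24), (168, -26), (169, -36), (170, -19), (197, -16), (198, -10)]
215 [(139, 28), (140, 38), (141, 18), (169, -17), (170, -41), (171, -30), (197, -7), (198, -16)]
230 [(140, 14), (141, 36), (142, 33), (143, 11), (170, -14), (171, -39), (172, -36), (173, -15)]
back col 60 97 [0.6648 0.0444 0.012 ]
back col 100 98 [0.6682 0.0062 0.012 ]
back col 180 98 [ 0.6767 -0.0704  0.012 ]
back col 195 104 [ 0.6729 -0.085   0.012 ]
back col 305 93 [ 0.6946 -0.1895  0.012 ]
back col 250 99 [ 0.6833 -0.1375  0.012 ]
back col 270 105 [ 0.68   -0.1572  0.012 ]
strap 60 129 -4.5 [0.636  0.0305 0.034 ]
strap 60 189 6.0 [0.5796 0.0347 0.034 ]
strap 90 135 5.25 [0.6336 0.0035 0.034 ]
strap 90 165 0.8125 [0.606  0.0049 0.034 ]
strap 120 135 -39.8125 [ 0.6367 -0.0239  0.034 ]
strap 120 187 -18.75 [ 0.588  -0.0227  0.034 ]
strap 180 136 6.3125 [ 0.6419 -0.0787  0.034 ]
strap 180 188 -21.6875 [ 0.5934 -0.0799  0.034 ]
```

The channel and the wedge are aligned within 1 mm, the jig yaw is about 0.10, and the channel mouth lies about 58 mm ahead of the tip. Lower to just above the plate.

>>> {"api": "apply_moves", "payload": {
  "motion": "0 0 0 4 0 0 0.01; 0 0 0 4 0 0 0; 0 0 0 2.2 0 0 0; 0 0 0 0.4 0 0 0; 0 0 0 0 0 0 0; 0 0 0 0 0 0 0"
}}

```text
time: 17.15
tool_pos: [0.4411, -0.0624, 0.0177]
tool_rot: [3.141, -0.002, 0.1]
contact_force: [-0.4, -0.0, -3.4]
opening: 0.0295
grip_force: 45.0
```

Run:
```python
from h import *
p=cam("wrist"); g=cv2.GaussianBlur(cv2.cvtColor(p["img"],cv2.COLOR_RGB2GRAY),(3,3),0).astype(float)
s=robot.observe(); Rt=Ro.from_euler('xyz',s["tool_rot"]).as_matrix();tp=s["tool_pos"]
def tl(u,v,z): return ((onplane(p,[u,v],z)[0]-tp)@Rt).round(4)
print(tp,s["tool_rot"])
for r in range(0,75,8):
    d=np.diff(g[r,225:340]); i=np.argsort(-abs(d))[:6]; print(r,sorted((int(k)+225,int(d[k])) for k in i))
for r in (100,150,200):
    d=np.diff(g[r,225:340]); i=np.argsort(-abs(d))[:4]; print("w",r,sorted((int(k)+225,int(d[k])) for k in i))
d=np.diff(g[:110,280]); i=np.argsort(-abs(d))[:6]; print("col280",sorted((int(k),int(d[k])) for k in i))
print("row->lat px281",tl(281,40,.012),tl(281,10,.012),"tip60",tl(281,60,.022))
```

```text
[ 0.44106474 -0.06244356  0.01769073] [ 3.14064643e+00 -1.99145260e-03  1.00079025e-01]
0 [(242, 25), (243, 44), (244, 24), (307, -14), (308, -37), (309, -33)]
8 [(242, 25), (243, 45), (244, 25), (307, -18), (308, -42), (309, -31)]
16 [(242, 18), (243, 40), (244, 31), (307, -20), (308, -42), (309, -30)]
24 [(243, 36), (244, 37), (245, 15), (307, -27), (308, -42), (309, -23)]
32 [(243, 30), (244, 42), (245, 22), (307, -33), (308, -37), (309, -17)]
40 [(243, 26), (244, 48), (245, 26), (307, -37), (308, -35), (309, -14)]
48 [(243, 20), (244, 41), (245, 31), (306, -16), (307, -39), (308, -34)]
56 [(243, 15), (244, 37), (245, 35), (306, -19), (307, -43), (308, -32)]
64 [(244, 36), (245, 38), (309, -20), (310, -36), (311, -43), (312, -26)]
72 [(244, 30), (245, 43), (246, 22), (310, -36), (311, -43), (312, -25)]
w 100 [(245, 35), (246, 39), (310, -26), (311, -32)]
w 150 [(250, 27), (251, 28), (309, -25), (310, -32)]
w 200 [(251, 36), (252, 32), (253, 21), (308, -28)]
col280 [(2, 1), (57, -7), (58, -12), (59, 9), (60, 26), (61, 13)]
row->lat px281 [ 0.1121 -0.0008  0.0059] [ 0.1253 -0.0008  0.0059] tip60 [ 0.1005 -0.0007 -0.0041]
```

>>> {"api": "apply_moves", "payload": {
  "motion": "0 0 -0.22 0 0 0 0; 0 1.5 0 0.1 0 0 0; 0 1.5 0 0.1 0 0 0; 0 0 0 0 0 0 0; 0 0 0 0 0 0 0"
}}

```text
time: 17.82
tool_pos: [0.4693, -0.0571, 0.0148]
tool_rot: [-3.141, 0.001, 0.1]
contact_force: [-0.1, -0.8, -3.5]
opening: 0.0296
grip_force: 45.0
```

Run:
```python
from h import *
p=cam("wrist"); g=cv2.GaussianBlur(cv2.cvtColor(p["img"],cv2.COLOR_RGB2GRAY),(3,3),0).astype(float)
s=robot.observe(); print(s["tool_pos"],s["tool_rot"])
for r in (0,8,16,24,32,40,48,52,70,80,150):
    d=np.diff(g[r,225:340]); i=np.argsort(-abs(d))[:8]; print(r,sorted((int(k)+225,int(d[k])) for k in i))
```

```text
[ 0.46929749 -0.0571072   0.01480198] [-3.14155179e+00  4.14598069e-04  9.98036872e-02]
0 [(239, -24), (240, -50), (241, -40), (247, 20), (320, 35), (321, 48), (322, 25), (338, -22)]
8 [(237, -48), (238, -46), (247, 32), (248, 35), (313, -25), (314, -38), (323, 44), (324, 40)]
16 [(235, -51), (236, -36), (247, 33), (248, 35), (313, -31), (314, -36), (326, 48), (327, 32)]
24 [(232, -41), (233, -36), (247, 28), (248, 41), (313, -37), (314, -33), (328, 32), (329, 42)]
32 [(231, -7), (235, 9), (247, 25), (248, 46), (249, 25), (312, -19), (313, -43), (314, -31)]
40 [(247, 19), (248, 39), (249, 32), (250, 9), (312, -22), (313, -41), (314, -26), (315, -6)]
48 [(247, 17), (248, 39), (249, 33), (250, 10), (311, -5), (312, -26), (313, -38), (314, -24)]
52 [(247, 12), (248, 35), (249, 37), (250, 15), (311, -11), (312, -32), (313, -36), (314, -17)]
70 [(248, 37), (249, 36), (250, 18), (251, 19), (309, -17), (311, -22), (312, -35), (313, -25)]
80 [(248, 33), (249, 47), (250, 28), (308, -21), (309, -29), (311, -15), (312, -34), (313, -21)]
150 [(249, 21), (250, 33), (251, 29), (252, 30), (308, -32), (309, -32), (310, -26), (311, -19)]
```

Centred within half a millimetre. Slide into the channel, still short of the strap contact.

>>> {"api": "apply_moves", "payload": {
  "motion": "0 1 0 0 0 0 0; 0 1 0 0 0 0 0; 0 1 0 0.03 0 0 0; 0 1 0 0 0 0 0; 0 1 0 0 0 0 0; 0 1 0 0 0 0 0; 0 0 0 0 0 0 0; 0 0 0 0 0 0 0"
}}

```text
time: 18.88
tool_pos: [0.5308, -0.0513, 0.0146]
tool_rot: [3.141, -0.002, 0.1]
contact_force: [3.0, 0.6, 1.1]
opening: 0.0295
grip_force: 45.0
```

>>> {"api": "apply_moves", "payload": {
  "motion": "0 0.4 0 0 0 0 0; 0 0.4 0 0 0 0 0; 0 0.4 0 0 0 0 0; 0 0 0 0 0 0 0; 0 0 0 0 0 0 0"
}}

```text
time: 19.5
tool_pos: [0.5407, -0.05, 0.0146]
tool_rot: [-3.141, 0.001, 0.1]
contact_force: [-3.5, 0.1, 6.2]
opening: 0.03
grip_force: 45.0
```

>>> {"api": "apply_moves", "payload": {
  "motion": "0 0.3 0 0 0 0 0; 0 0.3 0 0 0 0 0; 0 0 0 0 0 0 0; 0 0 0 0 0 0 0"
}}

```text
time: 20.0
tool_pos: [0.5458, -0.0494, 0.0146]
tool_rot: [-3.141, 0.003, 0.1]
contact_force: [-6.4, -1.4, 8.1]
opening: 0.0295
grip_force: 45.0
```

```bash
cat > st.py <<'E'
from h import *
import sys,pickle
p=cam("wrist"); n=sys.argv[1]; s=robot.observe(); pickle.dump({**{k:p[k] for k in("R","t","f","cx","cy","img")},"tp":s["tool_pos"],"tr":s["tool_rot"]},open(n+".pkl","wb"))
print(s["tool_pos"].round(4),s["tool_rot"].round(4),s["contact_force"].round(1),"cam",-p["R"].T@p["t"])
for d in robot.trace("strap",p)[:2]:
    m=d["pixels"]; ys,xs=np.nonzero(m); print(d["score"],xs.min(),xs.max(),ys.min(),ys.max())
    for c in range(20,560,60):
        k=np.nonzero(m[:,c])[0]; print(c,(k.min(),k.max()) if len(k) else None,end=" ")
    print()
jig=np.array([.5936,-.0486,0]);R=Ro.from_euler('z',.10).as_matrix()
for a in (0,.016): print([proj(p,jig+R@np.array([x,y,.026+ (z*1)+a*(.12-y)]))[0].round(1).tolist() for x,y,z in((.005,-.09,.008),(.045,-.09,.008),(.005,0,.008))])
hsv=cv2.cvtColor(p["img"],cv2.COLOR_RGB2HSV)
for r in (60,80,100,120,140,160): print(r,[tuple(map(int,p["img"][r,c])) for c in range(340,560,20)])
E
python3 st.py s0
```

```text
[ 0.5458 -0.0494  0.0146] [-3.1411  0.0033  0.0998] [-6.3  0.3  7.7] cam [ 0.61087543 -0.04275103  0.17203302]
0.86 0 498 70 165
20 (np.int64(70), np.int64(164)) 80 (np.int64(72), np.int64(164)) 140 (np.int64(73), np.int64(164)) 200 (np.int64(72), np.int64(164)) 260 (np.int64(73), np.int64(164)) 320 (np.int64(73), np.int64(164)) 380 (np.int64(73), np.int64(164)) 440 (np.int64(73), np.int64(163)) 500 None 
[[482.3, 163.7], [498.2, 70.9], [290.6, 163.5]]
[[487.2, 164.4], [503.9, 69.2], [290.7, 163.9]]
60 [(103, 117, 132), (95, 109, 127), (91, 106, 124), (72, 60, 55), (132, 97, 83), (130, 96, 82), (128, 95, 82), (90, 105, 122), (95, 113, 131), (96, 114, 133), (94, 112, 131)]
80 [(135, 103, 89), (131, 98, 83), (128, 94, 80), (127, 92, 78), (128, 94, 79), (129, 95, 81), (219, 215, 216), (218, 215, 215), (92, 106, 122), (92, 105, 121), (90, 102, 118)]
100 [(132, 98, 83), (130, 95, 79), (128, 93, 77), (128, 92, 76), (128, 94, 78), (130, 96, 81), (219, 216, 217), (219, 216, 216), (94, 106, 122), (95, 105, 121), (96, 103, 119)]
120 [(151, 114, 97), (69, 73, 81), (141, 105, 88), (139, 103, 88), (138, 103, 88), (172, 158, 155), (220, 216, 218), (220, 215, 216), (138, 115, 81), (246, 227, 132), (245, 218, 125)]
140 [(132, 98, 82), (130, 94, 78), (130, 93, 77), (128, 92, 76), (130, 95, 80), (221, 218, 219), (220, 217, 217), (219, 215, 216), (94, 107, 123), (79, 76, 83), (98, 104, 119)]
160 [(134, 101, 86), (131, 97, 81), (129, 94, 78), (129, 94, 78), (129, 94, 79), (206, 194, 194), (200, 190, 190), (222, 217, 218), (90, 104, 122), (74, 75, 83), (180, 145, 86)]
```

```bash
cat > me.py <<'E'
from h import *
import sys,pickle
for n in sys.argv[1:]:
    p=pickle.load(open(n+".pkl","rb")); g=cv2.GaussianBlur(cv2.cvtColor(p["img"],cv2.COLOR_RGB2GRAY),(3,3),0).astype(float)
    def e(line,lo,hi):
        d=abs(np.diff(line[lo:hi])); k=int(d.argmax()); a=slice(max(k-2,0),k+3); return round(lo+.5+(d[a]*np.arange(len(d))[a]).sum()/d[a].sum(),1)
    s=p["tp"]; print(n,s[:3].round(4),"end",[e(g[r],470,515) for r in range(80,160,10)])
    print(" far/near rows",[(c,e(g[:,c],55,90),e(g[:,c],150,185)) for c in (350,380,405,435,470)])
    print(" hinge side",[(c,e(g[:,c],55,90),e(g[:,c],150,185)) for c in (60,120,180)],"railcols@50",e(g[45],385,415),e(g[45],455,485))
E
python3 me.py s0
```

```text
s0 [ 0.5458 -0.0494  0.0146] end [np.float64(495.6), np.float64(493.9), np.float64(492.2), np.float64(490.4), np.float64(489.0), np.float64(487.3), np.float64(485.4), np.float64(483.6)]
 far/near rows [(350, np.float64(56.5), np.float64(165.1)), (380, np.float64(55.5), np.float64(165.1)), (405, np.float64(72.6), np.float64(164.5)), (435, np.float64(72.6), np.float64(173.3)), (470, np.float64(77.3), np.float64(160.5))]
 hinge side [(60, np.float64(71.8), np.float64(169.3)), (120, np.float64(71.1), np.float64(163.0)), (180, np.float64(67.5), np.float64(163.7))] railcols@50 393.2 468.1
```

>>> {"api": "apply_moves", "payload": {
  "motion": "0 0.3 0 0 0 0 0; 0 0.3 0 0 0 0 0; 0 0.2 0 0 0 0 0; 0 0 0 0 0 0 0; 0 0 0 0 0 0 0"
}}

```text
time: 20.72
tool_pos: [0.5515, -0.0486, 0.0146]
tool_rot: [-3.14, 0.008, 0.1]
contact_force: [-13.9, -2.4, 14.4]
opening: 0.0298
grip_force: 45.0
```

```bash
python3 st.py s1 | head -3; python3 me.py s1
```

```text
[ 0.5515 -0.0486  0.0146] [-3.1404  0.008   0.1002] [-13.5  -1.   13.7] cam [ 0.61730904 -0.0419213   0.17170597]
0.73 0 497 85 177
20 (np.int64(86), np.int64(176)) 80 (np.int64(87), np.int64(175)) 140 (np.int64(86), np.int64(176)) 200 (np.int64(86), np.int64(176)) 260 (np.int64(86), np.int64(176)) 320 (np.int64(86), np.int64(177)) 380 (np.int64(87), np.int64(177)) 440 (np.int64(88), np.int64(177)) 500 None 
s1 [ 0.5515 -0.0486  0.0146] end [np.float64(473.0), np.float64(496.7), np.float64(495.4), np.float64(493.6), np.float64(491.9), np.float64(490.4), np.float64(488.6), np.float64(486.6)]
 far/near rows [(350, np.float64(68.5), np.float64(150.5)), (380, np.float64(74.5), np.float64(182.7)), (405, np.float64(86.4), np.float64(177.3)), (435, np.float64(77.5), np.float64(178.3)), (470, np.float64(70.5), np.float64(173.6))]
 hinge side [(60, np.float64(86.0), np.float64(182.2)), (120, np.float64(82.8), np.float64(150.5)), (180, np.float64(86.8), np.float64(163.6))] railcols@50 394.4 469.6
```

>>> {"api": "apply_moves", "payload": {
  "motion": "0 0 0 -0.05 0 0 0; 0 0 0 0 0 0 0; 0 0 0 0 0 0 0"
}}

```text
time: 21.2
tool_pos: [0.5517, -0.0485, 0.0146]
tool_rot: [-3.14, 0.008, 0.1]
contact_force: [-12.0, -1.3, 8.9]
opening: 0.0298
grip_force: 45.0
```

```bash
python3 st.py s2 | head -1
python3 - <<'E'
import pickle,cv2
for n in("w7","s0","s1","s2"):
    h=cv2.cvtColor(pickle.load(open(n+".pkl","rb"))["img"],cv2.COLOR_RGB2HSV); print(n,[(r,h[r,281].tolist()) for r in range(236,262,2)])
E
```

```text
[ 0.5517 -0.0485  0.0146] [-3.1403  0.0077  0.1001] [-11.9  -1.7   8.9] cam [ 0.61747699 -0.04189578  0.1717418 ]
w7 [(236, [10, 5, 146]), (238, [10, 5, 146]), (240, [10, 5, 146]), (242, [10, 5, 145]), (244, [0, 2, 144]), (246, [0, 4, 144]), (248, [10, 5, 144]), (250, [170, 5, 144]), (252, [0, 5, 144]), (254, [20, 152, 193]), (256, [21, 165, 198]), (258, [21, 166, 200]), (260, [19, 117, 135])]
s0 [(236, [10, 4, 171]), (238, [10, 4, 171]), (240, [0, 3, 170]), (242, [10, 5, 170]), (244, [15, 6, 170]), (246, [20, 5, 169]), (248, [10, 5, 169]), (250, [170, 5, 168]), (252, [173, 6, 168]), (254, [20, 139, 219]), (256, [22, 162, 224]), (258, [21, 162, 226]), (260, [20, 117, 157])]
s1 [(236, [10, 5, 170]), (238, [0, 5, 170]), (240, [10, 5, 170]), (242, [10, 5, 169]), (244, [10, 5, 170]), (246, [10, 5, 168]), (248, [0, 6, 170]), (250, [173, 6, 168]), (252, [170, 5, 167]), (254, [20, 139, 217]), (256, [21, 161, 224]), (258, [21, 162, 225]), (260, [19, 117, 157])]
s2 [(236, [10, 5, 170]), (238, [10, 5, 170]), (240, [10, 5, 169]), (242, [10, 5, 169]), (244, [20, 5, 169]), (246, [10, 5, 169]), (248, [0, 5, 168]), (250, [0, 5, 168]), (252, [170, 5, 167]), (254, [20, 137, 217]), (256, [21, 162, 224]), (258, [21, 163, 225]), (260, [20, 117, 157])]
```

```bash
cat > lift.py <<'E'
from h import *
import sys,pickle
R=Ro.from_euler('z',.10).as_matrix(); jig=np.array([.5936,-.0486,0])
def e(l,lo,hi):
    lo=int(lo);d=abs(np.diff(l[lo:int(hi)]));k=int(d.argmax());a=slice(max(k-2,0),k+3);return lo+.5+(d[a]*np.arange(len(d))[a]).sum()/d[a].sum()
for n in sys.argv[1:]:
    p=pickle.load(open(n+".pkl","rb")); g=cv2.GaussianBlur(cv2.cvtColor(p["img"],cv2.COLOR_RGB2GRAY),(3,3),0).astype(float)
    q=lambda x,y,z: proj(p,jig+R@np.array([x,y,z]))[0]
    res=[]
    for x in (.013,.019,.032,.038):   # strap end edge
        u,v=q(x,-.09,.034); res.append(e(g[int(round(v))],u-9,u+14)-u)
    rail=[]                            # rail sides (fixed), beyond the strap
    for x in (.052,.058,.064):
        for y in(-.05,-.08):
            u,v=q(x,y,.026)
            if v>3: rail.append(e(g[int(round(v))],u-8,u+8)-u)
    u1,v1=q(.005,-.05,.034);u2,v2=q(.045,-.05,.034)
    w=[e(g[:,int(c)],v1-8,v1+8)-e(g[:,int(c)],v2-8,v2+8)-(v1-v2) for c in (u1-40,u1-30,u1-20)]
    print(n,"end px",np.round(res,1),"rail px",np.round(rail,1),"width",np.round(w,1),"gap mm",round((np.mean(res)-np.median(rail))/4.9*3,2))
E
python3 lift.py s0 s1 s2
```

```text
s0 end px [-1.  -0.9 -1.1 -1. ] rail px [ 1.1 -2.5 -7.4 -0.3 -7.2 -0.2] width [11.3 -8.2 -2.3] gap mm 0.25
s1 end px [0.7 0.8 0.9 0.8] rail px [ 1.3 -1.9 -8.  -1.8 -7.1 -0.4] width [ 0.1  3.1 -1.4] gap mm 1.6
s2 end px [0.7 1.  0.8 0.8] rail px [ 1.3 -1.8 -8.  -1.9 -7.3 -0.4] width [-3.9 -3.4  1.6] gap mm 1.61
```

>>> {"api": "apply_moves", "payload": {
  "motion": "0 0 0 -0.05 0 0 0; 0 0.3 0 0 0 0 0; 0 0.3 0 0 0 0 0; 0 0 0 0 0 0 0; 0 0 0 0 0 0 0"
}}

```text
time: 21.92
tool_pos: [0.5583, -0.0478, 0.0146]
tool_rot: [-3.14, 0.007, 0.1]
contact_force: [-8.2, -0.9, 3.5]
opening: 0.0294
grip_force: 45.0
```

```bash
python3 st.py s3 | head -1;python3 lift.py s3
```

```text
[ 0.5583 -0.0478  0.0146] [-3.1402  0.0067  0.1   ] [-9.   0.5  3.8] cam [ 0.62387032 -0.04119972  0.1718285 ]
s3 end px [2.9 2.9 3.  3.2] rail px [ 1.5 -1.6 -7.6 -2.1 -7.7 -0.2] width [4.4 nan nan] gap mm 2.97lift.py:5: RuntimeWarning: invalid value encountered in scalar divide
  lo=int(lo);d=abs(np.diff(l[lo:int(hi)]));k=int(d.argmax());a=slice(max(k-2,0),k+3);return lo+.5+(d[a]*np.arange(len(d))[a]).sum()/d[a].sum()
```

The image-based lift follows the 1-in-8 slope, giving a gap of about 2.5–3 mm. One small final push, then a check.

>>> {"api": "apply_moves", "payload": {
  "motion": "0 0.2 0 0 0 0 0; 0 0 0 0 0 0 0; 0 0 0 0 0 0 0; 0 0 0 0 0 0 0; 0 0 0 0 0 0 0; 0 0 0 0 0 0 0"
}}

```text
time: 22.78
tool_pos: [0.56, -0.0476, 0.0146]
tool_rot: [-3.14, 0.007, 0.1]
contact_force: [-9.1, -1.5, 4.8]
opening: 0.0294
grip_force: 45.0
```

```bash
python3 st.py s4 | head -1;python3 lift.py s4 2>/dev/null; python3 -c "
from h import *
s=robot.observe();print(s['qvel'].round(4),s['grip_force'])
p=cam('top');print([(np.round(d['centre'],3),d['score']) for k in('magnet_square','steel_tin','bolt') for d in robot.search_frame(k,p)[:1]])
"
```

```text
[ 0.56   -0.0476  0.0146] [-3.1402  0.0072  0.1001] [-9.6 -0.9  4.1] cam [ 0.62568536 -0.0410309   0.17178803]
s4 end px [3.7 3.6 3.8 3.9] rail px [ 1.3 -2.2 -8.1 -1.9 -7.4 -0.4] width [-0.   2.   4.5] gap mm 3.54
[-0.0015  0.0006  0.0005  0.0003  0.0015  0.0015] 44.977072924375534
[(array([ 0.599, -0.279,  0.009]), 0.66)]
```

```bash
python3 -c "
from cell import robot
print(robot.hand_in())"
```

```text
the job is handed in; nothing more can be done
None
```

The job is handed in: the knob was twisted to its stop and sprang back, and the gripped wedge now holds the strap about 3 mm off the rail (image estimate); the hand-in returned no verdict, and in the last top view only the tin was confirmed unmoved.

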